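# Set a flat bar on edge in the width gauge

### The arm

A 7-joint arm with a two-finger parallel gripper is mounted at the origin on the work surface. World frame = base frame: x ahead of the robot, y to its left, z up, the work surface at z = 0. Lengths are in m, angles in rad, forces in N, time in s.
With the tool pointing down it reaches from about 0.4 to 0.85 m from the base axis. Payload 10.4 kg.
Tool frame: the origin (TCP) lies between the finger pads; the fingertips stand 11 mm ahead of it and the grasp point (between the pads) lies 8 mm behind it (tip_reach is the distance from the TCP to the fingertips, in m); z points along the fingers, y is the line along which they close (so a half turn about z gives the same grasp; the last joint's range is limited). The gripper opens to 85 mm and grips with 20 to 120 N. Pads are 22 mm wide; open, the fingers measure 114 mm over their backs; the gripper's body (76 mm by 85 mm) begins 54 mm behind the grasp point. The pads swing forward as they close: fully open they stand 13 mm farther back than shut.
Start: joints at [-1.276, 0.332, -0.065, 1.46, 0.022, 1.35, -0.088], TCP at [0.195, 0.594, 0.242] pointing down, gripper open.
Joint ranges: [-2.6, 2.6], [-0.5, 2.12], [-1.47, 1.34], [0.16, 2.42], [-1.27, 4.41], [0.06, 2.06], [-2.6, 2.6]. Speed limits (rad/s): [2.22, 2.22, 2.79, 2.79, 3.14, 3.14, 3.14].

### API

Orientations are given as a unit quaternion [x, y, z, w].
In Python, from workcell import * gives the robot as it stands.
- The arm moves only by the shell command python3 -m inch 'ROWS' [OPENING] [FORCE]. ROWS is JSON, a list of rows, each an object with "slide": the shift along the world's x, y, z in m, a list of three; "yaw": the turn about the world's z in rad. A call has 1 to 20 rows; each row is the pose to reach, as a shift and turn from the pose commanded when the call began; what a row does not reach only later rows make up. A row lasts 1/12 s, in which the tool goes at most 41.7 mm and 7.16 degrees, less where a joint would pass 70% of its speed; a pose out of reach is approached as far as the arm can. A call with a gripper value outside its range is refused whole. OPENING is the closure in counts, from 0 (fully open) to 255 (shut), set as the call begins (- or left out, the last holds). The fingers move at their own pace and stop on an object; FORCE is the grip in N (left out, the last holds). Time passes only in rows, so rows that repeat a pose let the fingers close. It gives the time, the measured TCP pose, the force, the opening and the grip force at its end, in the units of the state.
- get_obs(): the state, without advancing time (a new reading comes with each control period).
- camera(name): name is "scene" or "top"; returns a dict with "frame" (480x640x3 uint8, red, green, blue), "fx", "fy", "cx", "cy" (pixels), "extrinsics" (4x4, takes a point from world to camera coordinates). Camera axes: x right, y down, z forward; pixel columns grow to the right and rows downward; lengths in m; the calibration is good to about 2 mm. A picture is of the moment at which its call begins. There is no depth.
- hand_in(): hands the job in; it is judged then, once.
The state is a dict: "clock": time; "joint_pos": joint angles; "joint_velocities": joint speeds; "tau": joint torques, N m; "position": TCP position; "ee_rot": TCP orientation; "ft_force": force on the tool from outside, world axes, zero at the start; "torque": the same for the moment, N m; "grip_width": opening from 0.0 (shut) to 1.0 (fully open); "grasp_force": force on a finger pad.
Only numpy, scipy, OpenCV 4.12 (cv2) and the standard library are available. Lean on these libraries where they do the work, as an engineer would, in place of code of your own. Each camera call takes 0.05 s, during which the arm holds its last target. There are 200 camera calls.

### The job

Check the width of the flat steel bar: first lay it sloping in the pair of V-blocks, snug in the groove, and let go so that you can take it again by its upper long edge. Raise the gauge's feeler, stand the bar on its long narrow edge, centred and square along the gauge's narrow rail, let go, and lower the feeler so that its foot rests on the bar's top edge. Handle the gauge gently and leave the mug, the hammer and the rusty piece alone.

Things in the scene. Friction and masses are not known exactly. Their poses are not given: they have to be found in the camera images.
- bar: Plain grey flat steel bar, 140 x 48 x 12 mm, about 0.6 kg, lying flat on the bench at the start. Origin at its middle; its x runs along the 140 mm length, y along the 48 mm width, z through the 12 mm thickness. It may be used either way up and either end first.
- vrest: Fixed pair of equal bright steel V-blocks on one base plate (150 x 90 x 10 mm). Origin on the bench under the plate's middle; x along the groove, z up. Each block is 26 mm long (centres at x = -45 and +45 mm), 72 mm wide, about 71 mm high. The 64 mm gap between them is open down to the plate, so fingers can pass there.
- vrest_groove (a point): Bottom line of the V-groove, midway between the two blocks, 50 mm above the bench; axes as vrest. The faces slope 45 degrees, 30 mm long each. The bar lies flat on one face with its lower long edge against the other, on either side; its middle is then 13 mm to the side of this line and 21 mm above it.
- gauge: Fixed width gauge: grey base plate (230 x 100 x 15 mm, x = -60 to +170 mm), a narrow bright steel rail and a grey post with a dial. Origin on the bench under the rail's middle; x runs along the rail towards the post, z up. Post: 30 x 34 mm, x = 115 to 145 mm, 105 mm high, with hinge cheeks from x = 110 mm, 134 mm high.
- rail_top (a point): Middle of the rail's top face, 60 mm above the bench; axes as gauge. The rail's top is 80 mm long (x) and 16 mm wide (y). A bar standing on it on edge has its middle 24 mm above this point.
- feeler (a joint): Angle (rad) of the feeler, a steel arm 10 x 8 mm hinged on the post, axis along the gauge's y, 120 mm towards +x of and 64 mm above rail_top. At 0 it is level over the rail and its foot (120 mm from the hinge, 16 mm below arm centre) just touches the standing bar. Positive is raised; stops -0.25 and 1.45. It stays put above about 1.1; below that it sinks slowly by its own weight.
- crossbar (a point): Middle of the black cross-bar at the free end of the feeler, 145 mm from the hinge: 12 mm diameter, 30 mm long along the gauge's y. It can be pinched on its two ends from above and turns between the fingers as the arm swings.
- mug: White mug, 80 mm wide, 90 mm high; leave it.
- hammer: Hammer lying on the bench; leave it.
- rusty: Rusty folded sheet-steel piece, about 90 x 70 mm, 112 mm high; leave it.
Not all that is in view belongs to the job. There is more than one size of the gauge; the job needs the larger.

How it is judged:
On the way, in this order (a step that is already met when the one before it is completed fails the run):
1. the bar lies sloping in the groove of the V-blocks, on both blocks, and is let go (angle between the z axis of bar and the z axis of vrest, either way round between 0.645 and 0.925 rad and angle between the x axis of bar and the x axis of vrest, either way round below 0.12 rad and x of bar in the frame of vrest_groove between -0.025 and 0.025 m and z of bar in the frame of vrest_groove between 0.015 and 0.027 m and contact force between the fingers and bar below 0.1 N and linear speed of bar below 0.02 m/s), for 0.2 s.
2. the bar stands on its long edge on the rail and is let go (x of bar in the frame of rail_top between -0.02 and 0.02 m and y of bar in the frame of rail_top between -0.006 and 0.006 m and z of bar in the frame of rail_top between 0.02 and 0.028 m and angle between the y axis of bar and the z axis of gauge, either way round below 0.08 rad and angle between the x axis of bar and the x axis of gauge, either way round below 0.12 rad and contact force between the fingers and bar below 0.1 N and linear speed of bar below 0.02 m/s), for 0.2 s.
At the end, for the whole second after the job is handed in: The bar stands at rest on its long narrow edge on the rail, upright within 0.08 rad, along the rail within 0.12 rad, its middle within 20 mm of the rail's middle lengthwise, 6 mm sideways and 4 mm in height; the feeler is down on its top edge (joint within 0.04 rad of 0, still) (all of step 2 and value of joint feeler between -0.04 and 0.04 rad and velocity of joint feeler between -0.05 and 0.05 rad/s); the robot touches nothing.
It fails at once if the white mug is moved more than 30 mm (distance of mug from where it was at the start of the episode above 0.03 m).
It fails at once if the hammer is moved more than 30 mm (distance of hammer from where it was at the start of the episode above 0.03 m).
It fails at once if the rusty folded piece is moved more than 30 mm (distance of rusty from where it was at the start of the episode above 0.03 m).
It fails at once if the bar is pressed or struck on the gauge (rail or feeler) with more than 100 N (contact force between bar and gauge above 100 N).
It also fails if it takes over 72 s, if anything falls off the work surface, if the arm or the gripper's body presses on something with over 40 N, if the wrist force passes 120 N, or if a joint passes its speed limit or range.

## Working session

There is one attempt and no reset: what is moved stays moved. The work goes in short steps, Python scripts to look and compute and a shell command to move; the robot and the scene stay as the last step left them, time stands still between calls to the robot, and variables do not carry over. Pictures are saved under pics/ and viewed, at most 10 in all, crops included, and the job is handed in when it is done.

```bash
mkdir -p pics; ls; python3 - <<'E'
from workcell import *
import cv2,numpy as np
o=get_obs();print({k:np.round(v,3) for k,v in o.items()})
for n in("scene","top"):
    c=camera(n);cv2.imwrite(f"pics/{n}0.png",c["frame"][:,:,::-1]);print(n,c["fx"],c["fy"],c["cx"],c["cy"],np.round(c["extrinsics"],4).tolist())
E
```

```text
pics
{'clock': np.float64(0.0), 'joint_pos': array([-1.276,  0.333, -0.065,  1.461,  0.022,  1.35 , -0.089]), 'joint_velocities': array([-0.   , -0.   , -0.   ,  0.001,  0.   ,  0.001, -0.   ]), 'tau': array([ 1.0000e-03, -6.2544e+01,  4.9000e-02, -3.9162e+01,  1.6000e-02,
        1.0000e-02,  0.0000e+00]), 'position': array([0.195, 0.593, 0.242]), 'ee_rot': array([ 0.158,  0.987, -0.001, -0.   ]), 'ft_force': array([-0.815,  1.228, -1.071]), 'torque': array([0.024, 0.019, 0.018]), 'grasp_force': np.float64(0.0), 'grip_width': np.float64(0.999)}
scene 549.4840212028084 549.4840212028084 324.73822315124954 243.13269750954032 [[0.2862, 0.958, 0.0159, -0.0449], [0.5594, -0.1536, -0.8146, -0.2122], [-0.7779, 0.242, -0.5799, 1.719], [0.0, 0.0, 0.0, 1.0]]
top 445.7769953677507 445.7769953677507 315.4032518470993 238.48017896526883 [[0.0067, -0.9998, -0.02, -0.0865], [-0.9972, -0.0052, -0.0751, 0.508], [0.075, 0.0205, -0.997, 1.064], [0.0, 0.0, 0.0, 1.0]]
```

View pics/scene0.png

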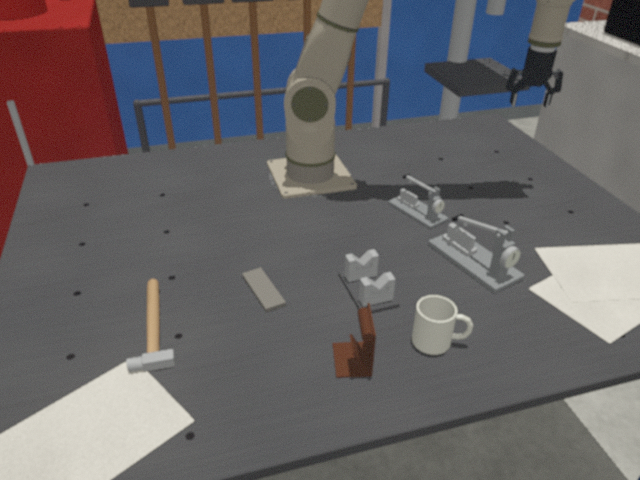

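View pics/top0.png

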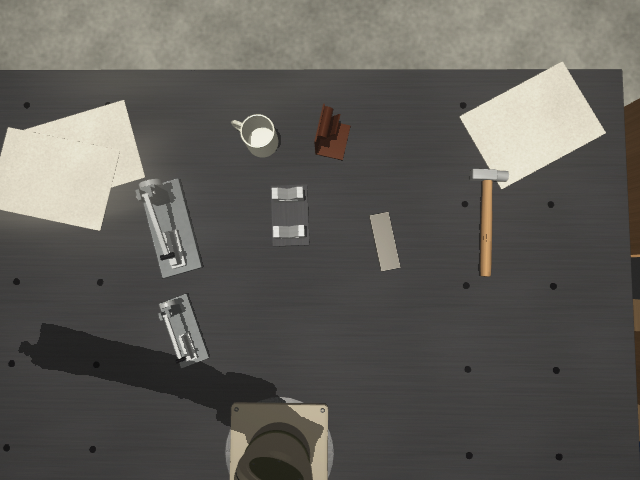

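The scene view shows the bar near (263,288), V-blocks near (370,280), and the larger gauge near (475,250) with its feeler down. In the top view the bar is at (385,241), the V-blocks at (290,215), the large gauge at (170,228) and its black cross-bar near (168,257). The small gauge at (183,330) is the decoy.

```bash
cat > h.py <<'E'
from workcell import *
import cv2,numpy as np
def cast(c,uv,z):
    """pixels -> world points on the plane at height z"""
    E=c["extrinsics"];R,t=E[:3,:3],E[:3,3];o=-R.T@t
    uv=np.atleast_2d(np.asarray(uv,float))
    d=np.c_[(uv[:,0]-c["cx"])/c["fx"],(uv[:,1]-c["cy"])/c["fy"],np.ones(len(uv))]@R
    return o+d*((z-o[2])/d[:,2])[:,None]
def proj(c,P):
    E=c["extrinsics"];p=np.atleast_2d(P)@E[:3,:3].T+E[:3,3]
    return np.c_[c["cx"]+c["fx"]*p[:,0]/p[:,2],c["cy"]+c["fy"]*p[:,1]/p[:,2]]
def blobs(c,roi,lo,hi,amin):
    """boxes (pixel corners) of grey-level blobs in roi x0,y0,x1,y1"""
    x0,y0,x1,y1=roi;g=cv2.cvtColor(c["frame"],cv2.COLOR_RGB2GRAY)[y0:y1,x0:x1]
    cs,_=cv2.findContours(cv2.inRange(g,lo,hi),cv2.RETR_EXTERNAL,cv2.CHAIN_APPROX_NONE)
    return [cv2.boxPoints(cv2.minAreaRect(k))+[x0,y0] for k in cs if cv2.contourArea(k)>amin]
def box(c,b,z):
    P=cast(c,b,z)[:,:2];e=[P[1]-P[0],P[2]-P[1]];L=[np.linalg.norm(v) for v in e]
    v=e[int(np.argmax(L))];a=np.arctan(v[1]/v[0]) if v[0] else np.pi/2
    return P.mean(0).round(4),np.round(sorted(L),4),round(float(a),3)
E
python3 - <<'E'
from h import *
c=camera("top");f=c["frame"]
cv2.imwrite("pics/crop.png",cv2.resize(f[170:290,130:320,::-1],None,fx=4,fy=4,interpolation=cv2.INTER_CUBIC))
for b in blobs(c,(350,195,420,290),100,255,300):print("bar",box(c,b,.012))
for lo in(60,75,90):
  for b in blobs(c,(130,170,215,285),lo,255,300):print("gauge plate",lo,b.round().tolist(),box(c,b,.015))
for lo in(130,180):
  for b in blobs(c,(262,178,318,252),lo,255,60):print("vblock",lo,b.round().tolist(),box(c,b,.071))
for b in blobs(c,(262,178,318,252),55,255,60):print("vplate",b.round().tolist(),box(c,b,.01))
E
```

```text
bar (array([ 0.504 , -0.2515]), array([0.0474, 0.1394]), 0.206)
gauge plate 60 [[130.0, 170.0], [214.0, 170.0], [214.0, 284.0], [130.0, 284.0]] (array([0.5366, 0.2692]), array([0.2097, 0.2808]), 0.024)
gauge plate 75 [[191.0, 217.0], [214.0, 217.0], [214.0, 243.0], [191.0, 243.0]] (array([0.5283, 0.1935]), array([0.0568, 0.064 ]), 0.024)
gauge plate 75 [[130.0, 170.0], [206.0, 170.0], [206.0, 277.0], [130.0, 277.0]] (array([0.545 , 0.2793]), array([0.1898, 0.264 ]), 0.025)
gauge plate 90 [[120.0, 173.0], [173.0, 159.0], [201.0, 267.0], [149.0, 281.0]] (array([0.5537, 0.2978]), array([0.1351, 0.2802]), 0.284)
vblock 130 [[273.0, 226.0], [304.0, 225.0], [304.0, 236.0], [273.0, 237.0]] (array([ 0.5221, -0.0217]), array([0.0253, 0.0719]), -1.523)
vblock 130 [[271.0, 187.0], [302.0, 187.0], [302.0, 198.0], [271.0, 198.0]] (array([ 0.6117, -0.0165]), array([0.0259, 0.0724]), -1.568)
vplate [[262.0, 251.0], [262.0, 178.0], [317.0, 178.0], [317.0, 251.0]] (array([ 0.5685, -0.0192]), array([0.1363, 0.181 ]), 0.016)
```

View pics/crop.png

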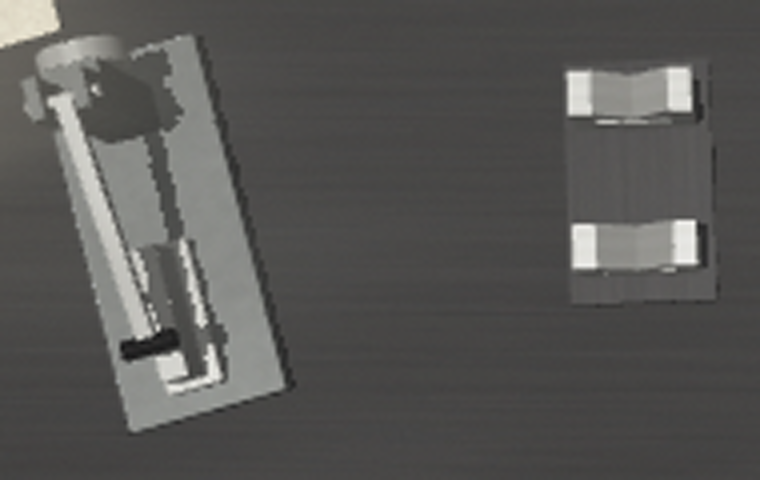

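The crop shows the plate's corners at (132,431), (288,387) and (194,35), and the cross-bar's middle at (150,345). The V-plate's left edge runs from (566,65) to (571,303) and its right edge from (709,60) to (717,298), with the groove line midway between the bright block caps.

```bash
python3 - <<'E'
from h import *
c=camera("top");cr=lambda p:np.array(p)/4+[129.6,169.6]
V=cast(c,cr([[566,65],[571,303],[709,60],[717,298]]),.01)[:,:2];print("vplate",V.round(4).tolist(),[np.arctan2(*(V[i]-V[i+1])[::-1]) for i in(0,2)],V.mean(0))
G=cast(c,cr([[132,431],[288,387],[194,35]]),.015)[:,:2]
u=G[2]-G[1];v=G[1]-G[0];print("gauge",np.linalg.norm(u),np.linalg.norm(v),np.arctan2(u[1],u[0]),np.arctan2(v[0],-v[1]))
a=np.arctan2(u[1],u[0]);U=np.array([np.cos(a),np.sin(a)]);N=np.array([-U[1],U[0]])
print("rail from plate", (G[0]+G[1])/2+.06*U,(G[0]+G[2])/2-.055*U)
W=cast(c,cr([[168,388],[221,379]]),.06)[:,:2];print("rail end front corners",W,W.mean(0)+.04*U)
s=camera("scene")
g=s["frame"].max(2)
print("black scene", [ (p.mean(0)) for p in blobs(s,(448,208,475,232),0,40,5)])
for z in(.08,.088,.096,.11,.124):
  P=cast(c,cr([[150,345]]),z);print(z,P.round(4),proj(s,P).round(1))
cv2.imwrite("pics/s1.png",cv2.resize(s["frame"][195:295,420:540,::-1],None,fx=6,fy=6,interpolation=cv2.INTER_CUBIC))
E
```

```text
vplate [[0.6391, 0.0271], [0.4917, 0.022], [0.6425, -0.0613], [0.4953, -0.0674]] [np.float64(0.03496348492644474), np.float64(0.04134072924962071)] [ 0.56716172 -0.01992148]
gauge 0.22630884181311936 0.09867593982711725 0.287305833789738 0.2808936285096604
rail from plate [0.48312273 0.25778223] [0.4813528  0.25725925]
rail end front corners [[0.43772954 0.25143346]
 [0.44317839 0.22041989]] [0.4788144  0.24726146]
black scene []
0.08 [[0.4621 0.2557 0.08  ]] [[458.1 219.9]]
0.088 [[0.4618 0.2529 0.088 ]] [[457.5 217.3]]
0.096 [[0.4616 0.25   0.096 ]] [[456.9 214.7]]
0.11 [[0.4611 0.2451 0.11  ]] [[455.9 210.1]]
0.124 [[0.4606 0.2401 0.124 ]] [[454.9 205.4]]
```

View pics/s1.png

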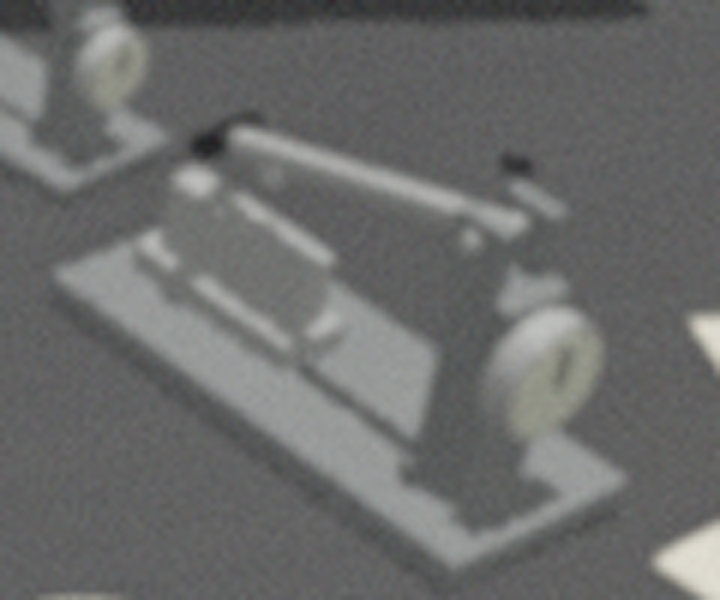

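The cross-bar shows at (228,133) in the crop, which is scene pixel (458,217). Both views therefore agree on z≈0.088 (feeler at −0.25), which fits the rail at (0.482,0.257) with yaw 0.285. Going to the bar.

```bash
python3 -m inch '[{"slide":[0.3,-0.29,0],"yaw":0},{"slide":[0.3,-0.29,0],"yaw":0},{"slide":[0.3,-0.29,0],"yaw":0},{"slide":[0.3,-0.29,0],"yaw":0},{"slide":[0.3,-0.29,0],"yaw":0},{"slide":[0.3,-0.29,0],"yaw":0},{"slide":[0.3,-0.29,0],"yaw":0},{"slide":[0.3,-0.29,0],"yaw":0},{"slide":[0.3,-0.29,0],"yaw":0},{"slide":[0.309,-0.845,-0.1],"yaw":0.524},{"slide":[0.309,-0.845,-0.1],"yaw":0.524},{"slide":[0.309,-0.845,-0.1],"yaw":0.524},{"slide":[0.309,-0.845,-0.1],"yaw":0.524},{"slide":[0.309,-0.845,-0.1],"yaw":0.524},{"slide":[0.309,-0.845,-0.1],"yaw":0.524},{"slide":[0.309,-0.845,-0.1],"yaw":0.524},{"slide":[0.309,-0.845,-0.1],"yaw":0.524},{"slide":[0.309,-0.845,-0.1],"yaw":0.524},{"slide":[0.309,-0.845,-0.1],"yaw":0.524},{"slide":[0.309,-0.845,-0.1],"yaw":0.524}]' 0 40
python3 -c "
from h import *
o=get_obs();print(o['joint_pos'].round(2),o['ee_rot'].round(3))"
```

```text
clock: 1.92
position: [0.4947, -0.1139, 0.1662]
ee_rot: [-0.103, 0.995, 0.0, 0.0]
ft_force: [1.5, 0.8, -0.2]
grip_width: 1.0
grasp_force: 0.0
[-0.31  0.13  0.48  1.89 -0.07  1.14  1.98] [-0.103  0.995  0.     0.   ]
```

```bash
python3 -m inch '[{"slide":[0.009,-0.13,-0.06],"yaw":0},{"slide":[0.009,-0.13,-0.06],"yaw":0},{"slide":[0.009,-0.13,-0.06],"yaw":0},{"slide":[0.009,-0.13,-0.06],"yaw":0},{"slide":[0.009,-0.13,-0.06],"yaw":0},{"slide":[0.009,-0.13,-0.06],"yaw":0},{"slide":[0.009,-0.13,-0.06],"yaw":0}]'
python3 - <<'E'
from h import *
o=get_obs();print(o['joint_pos'].round(2))
c=camera("scene");cv2.imwrite("pics/s2.png",cv2.resize(c["frame"][170:350,180:360,::-1],None,fx=3,fy=3))
for z in (.012,):
  for b in blobs(camera("top"),(350,195,420,290),100,255,100):print(b.round(1).tolist(),box(c,b,z))
E
```

```text
clock: 2.5
position: [0.5043, -0.2411, 0.1063]
ee_rot: [-0.103, 0.995, 0.0, 0.0]
ft_force: [0.9, 0.3, 1.0]
grip_width: 0.999
grasp_force: 0.0
[-0.1   0.33  0.55  1.82 -0.2   1.04  2.31]
[[351.0, 195.0], [419.0, 195.0], [419.0, 289.0], [351.0, 289.0]] (array([0.3908, 0.0938]), array([0.1992, 0.4295]), -0.429)
```

```bash
python3 -m inch '[{"slide":[0,-0.0105,-0.03],"yaw":0},{"slide":[0,-0.0105,-0.055],"yaw":0},{"slide":[0,-0.0105,-0.075],"yaw":0},{"slide":[0,-0.0105,-0.085],"yaw":0},{"slide":[0,-0.0105,-0.093],"yaw":0},{"slide":[0,-0.0105,-0.093],"yaw":0}]'
python3 -m inch '[{"slide":[0,0,0],"yaw":0},{"slide":[0,0,0],"yaw":0},{"slide":[0,0,0],"yaw":0},{"slide":[0,0,0],"yaw":0},{"slide":[0,0,0],"yaw":0},{"slide":[0,0,0],"yaw":0},{"slide":[0,0,0],"yaw":0}]' 160 60
```

```text
clock: 3.1
position: [0.5039, -0.2516, 0.0125]
ee_rot: [-0.104, 0.995, 0.0, -0.0]
ft_force: [1.0, 0.6, -0.3]
grip_width: 0.998
grasp_force: 0.0
clock: 3.68
position: [0.5047, -0.2524, 0.0147]
ee_rot: [-0.103, 0.995, 0.0, 0.001]
ft_force: [-3.8, 3.8, 10.5]
grip_width: 0.539
grasp_force: 60.5
```

```bash
python3 -m inch '[{"slide":[0,0,0.04],"yaw":0},{"slide":[0,0.02,0.08],"yaw":-0.03},{"slide":[0.063,0.218,0.115],"yaw":-0.168},{"slide":[0.063,0.218,0.115],"yaw":-0.168},{"slide":[0.063,0.218,0.115],"yaw":-0.168},{"slide":[0.063,0.218,0.115],"yaw":-0.168},{"slide":[0.063,0.218,0.115],"yaw":-0.168},{"slide":[0.063,0.218,0.115],"yaw":-0.168},{"slide":[0.063,0.218,0.115],"yaw":-0.168},{"slide":[0.063,0.218,0.115],"yaw":-0.168},{"slide":[0.063,0.218,0.115],"yaw":-0.168},{"slide":[0.063,0.218,0.115],"yaw":-0.168}]'
python3 - <<'E'
from h import *
o=get_obs();print(o['joint_pos'].round(2))
c=camera("scene");t=camera("top")
a=cv2.resize(c["frame"][200:325,310:435,::-1],(400,400));b=cv2.resize(t["frame"][160:285,230:355,::-1],(400,400))
cv2.imwrite("pics/p3.png",np.hstack([a,b]))
E
```

```text
clock: 4.68
position: [0.5663, -0.0361, 0.1279]
ee_rot: [-0.018, 1.0, -0.0, -0.0]
ft_force: [-0.3, 0.6, -5.5]
grip_width: 0.536
grasp_force: 67.7
[-0.44  0.32  0.5   1.78 -0.17  1.09  1.73]
```

View pics/p3.png

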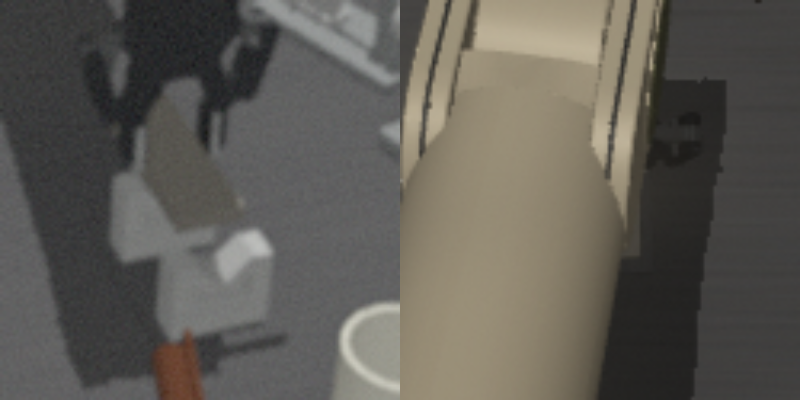

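```bash
python3 -m inch '[{"slide":[0.001,0.0025,-0.02],"yaw":0},{"slide":[0.001,0.0025,-0.035],"yaw":0},{"slide":[0.001,0.0025,-0.037],"yaw":0},{"slide":[0.001,0.0025,-0.039],"yaw":0},{"slide":[0.001,0.0025,-0.041],"yaw":0},{"slide":[0.001,0.0025,-0.041],"yaw":0}]'
```

```text
clock: 5.28
position: [0.5683, -0.0323, 0.0877]
ee_rot: [-0.019, 1.0, 0.0, 0.0]
ft_force: [1.2, -0.6, -7.2]
grip_width: 0.533
grasp_force: 67.7
```

```bash
python3 -m inch '[{"slide":[0,-0.001,-0.001],"yaw":0},{"slide":[0,-0.001,-0.001],"yaw":0},{"slide":[0,-0.001,-0.001],"yaw":0},{"slide":[0,-0.001,-0.001],"yaw":0},{"slide":[0,-0.001,-0.001],"yaw":0},{"slide":[0,-0.001,-0.001],"yaw":0},{"slide":[0,-0.001,-0.001],"yaw":0}]' 0
python3 - <<'E'
from h import *
c=camera("scene")
cv2.imwrite("pics/p4.png",cv2.resize(c["frame"][220:320,320:420,::-1],(600,600),interpolation=cv2.INTER_CUBIC))
E
```

```text
clock: 5.87
position: [0.5681, -0.0329, 0.0863]
ee_rot: [-0.019, 1.0, 0.0, 0.0]
ft_force: [0.4, 0.6, -1.2]
grip_width: 0.999
grasp_force: 0.0
```

View pics/p4.png

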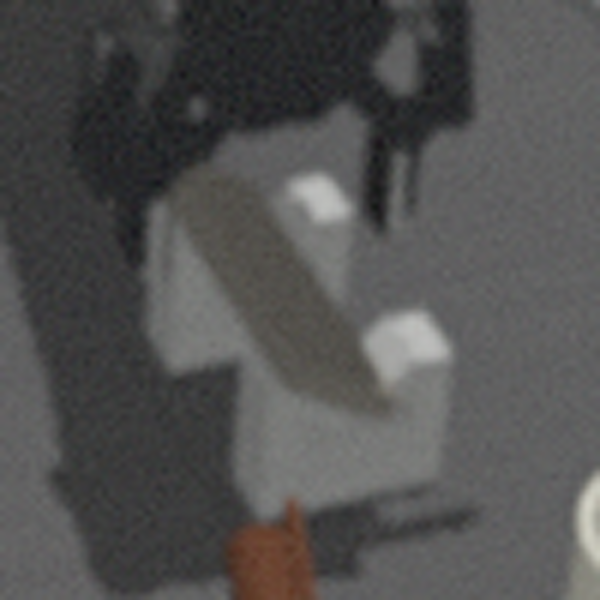

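The bar has dropped into the groove and slopes on the −y face, with its near end spanning roughly (290,385) to (395,408) in the crop. I'll compare that with the projection of a snug 45° pose.

```bash
python3 - <<'E'
from h import *
c=camera("scene");a=.038
def W(x,y,z):return [.567+x*np.cos(a)-y*np.sin(a),-.0195+x*np.sin(a)+y*np.cos(a),.05+z]
for deg,t in((45,0),(35,.004),(23,.0084)):
  r=np.radians(deg);d=np.array([-np.cos(r),np.sin(r)]);n=np.array([np.sin(r),np.cos(r)]);b=np.array([t,t])
  for x in(.07,-.07):
    print(deg,x,[((proj(c,W(x,*(b+u*d+w*n)))[0]-[320,220])*6).round().tolist() for u,w in((0,0),(.048,0),(.048,.012),(0,.012))])
E
```

```text
45 0.07 [[367.0, 432.0], [285.0, 378.0], [309.0, 355.0], [390.0, 410.0]]
45 -0.07 [[224.0, 211.0], [146.0, 156.0], [168.0, 135.0], [245.0, 190.0]]
35 0.07 [[378.0, 422.0], [281.0, 384.0], [301.0, 359.0], [397.0, 397.0]]
35 -0.07 [[234.0, 201.0], [143.0, 162.0], [160.0, 138.0], [252.0, 178.0]]
23 0.07 [[390.0, 410.0], [279.0, 394.0], [294.0, 367.0], [404.0, 384.0]]
23 -0.07 [[245.0, 190.0], [141.0, 172.0], [154.0, 146.0], [258.0, 165.0]]
```

The near end's lower edge slopes only about 0.2 in the image, where a snug bar gives 0.66, so the bar is stuck near 25°. I'll nudge its lower edge toward −y with the +y finger, in the gap between the blocks.

```bash
python3 -m inch '[{"slide":[0,0,-0.015],"yaw":0},{"slide":[0,0,-0.03],"yaw":0},{"slide":[0,-0.008,-0.03],"yaw":0},{"slide":[0,-0.012,-0.03],"yaw":0},{"slide":[0,-0.014,-0.03],"yaw":0},{"slide":[0,-0.016,-0.03],"yaw":0},{"slide":[0,-0.018,-0.03],"yaw":0},{"slide":[0,-0.02,-0.03],"yaw":0},{"slide":[0,-0.02,-0.03],"yaw":0}]'
cat > snug.py <<'E'
from h import *
import sys
c=camera("scene")
cv2.imwrite(sys.argv[1],cv2.resize(c["frame"][220:320,320:420,::-1],(600,600),interpolation=cv2.INTER_CUBIC))
E
python3 snug.py pics/p5.png
```

```text
clock: 6.72
position: [0.5682, -0.0517, 0.0564]
ee_rot: [-0.02, 1.0, 0.001, 0.0]
ft_force: [1.2, 4.8, -2.3]
grip_width: 1.0
grasp_force: 2.1
```

View pics/p5.png

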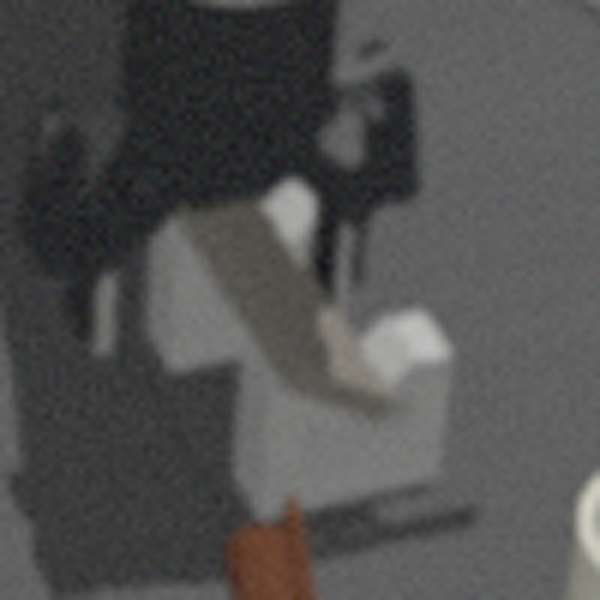

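The +y finger now touches the lower edge near (330,310), but the end edge is still shallow, running from (290,385) to (385,410). Pushing a bit further.

```bash
python3 -m inch '[{"slide":[0,-0.001,0],"yaw":0},{"slide":[0,-0.002,0],"yaw":0},{"slide":[0,-0.003,0],"yaw":0},{"slide":[0,-0.004,0],"yaw":0},{"slide":[0,-0.004,0],"yaw":0}]'
cat > edge.py <<'E'
from h import *
# slope of the bar's near-end lower edge: boundary between dark bar and lighter block face
c=camera("scene");g=cv2.GaussianBlur(cv2.cvtColor(c["frame"],cv2.COLOR_RGB2GRAY),(3,3),0).astype(float)
for u in range(364,388,2):
    col=g[270:302,u];d=np.diff(col);k=int(np.argmax(d[5:]))+5
    print(round((u-320)*6),round((270+k+.5-220)*6),round(d[k],1),end=" | ")
print()
E
python3 edge.py
```

```text
clock: 7.18
position: [0.5678, -0.0549, 0.056]
ee_rot: [-0.02, 1.0, 0.001, -0.0]
ft_force: [0.3, 8.6, -3.3]
grip_width: 0.998
grasp_force: 3.8
264 351 7.0 | 276 375 7.0 | 288 387 10.0 | 300 387 9.0 | 312 399 11.0 | 324 405 12.0 | 336 405 11.0 | 348 339 11.0 | 360 333 18.0 | 372 333 9.0 | 384 411 4.0 | 396 417 2.0 |
```

```bash
python3 -m inch '[{"slide":[0,-0.001,0],"yaw":0},{"slide":[0,-0.002,0],"yaw":0},{"slide":[0,-0.003,0],"yaw":0},{"slide":[0,-0.004,0],"yaw":0},{"slide":[0,-0.004,0],"yaw":0}]'
python3 edge.py
python3 -m inch '[{"slide":[0,0.01,0],"yaw":0},{"slide":[0,0.02,0],"yaw":0},{"slide":[0,0.02,0],"yaw":0}]'
python3 edge.py;python3 snug.py pics/p6.png
```

```text
clock: 7.65
position: [0.5678, -0.0581, 0.0559]
ee_rot: [-0.02, 1.0, 0.002, -0.0]
ft_force: [-0.2, 9.0, -4.1]
grip_width: 0.997
grasp_force: 4.8
264 357 7.0 | 276 369 9.0 | 288 381 8.0 | 300 387 9.0 | 312 393 10.0 | 324 399 10.0 | 336 411 10.0 | 348 345 14.0 | 360 333 18.0 | 372 333 9.0 | 384 429 2.0 | 396 411 1.0 | 
clock: 7.95
position: [0.5683, -0.0385, 0.0564]
ee_rot: [-0.02, 1.0, 0.0, 0.0]
ft_force: [0.5, 0.7, -0.6]
grip_width: 0.999
grasp_force: 0.0
264 333 5.0 | 276 357 6.0 | 288 381 9.0 | 300 387 10.0 | 312 393 10.0 | 324 405 9.0 | 336 411 10.0 | 348 339 8.0 | 360 333 18.0 | 372 333 10.0 | 384 417 4.0 | 396 423 3.0 |
```

View pics/p6.png

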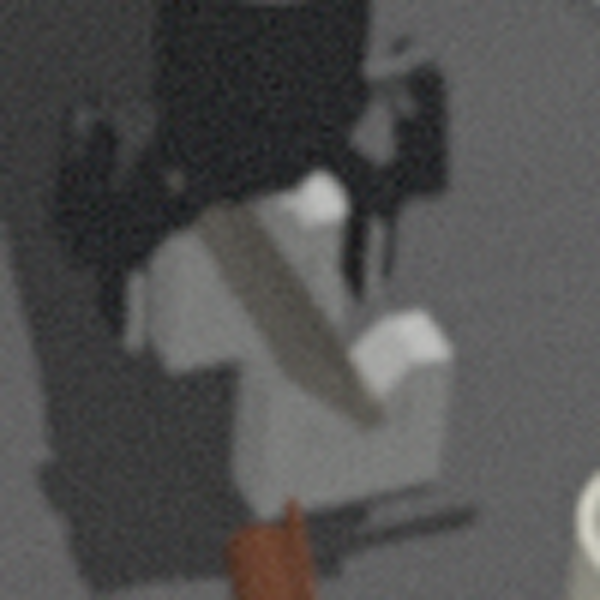

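The bar is much steeper now: the end edge runs from (285,383) to (372,428), a slope of about 0.53, or about 40°. One more push of 3 mm should seat it.

```bash
python3 -m inch '[{"slide":[0,-0.012,0],"yaw":0},{"slide":[0,-0.018,0],"yaw":0},{"slide":[0,-0.020,0],"yaw":0},{"slide":[0,-0.021,0],"yaw":0},{"slide":[0,-0.022,0],"yaw":0},{"slide":[0,-0.023,0],"yaw":0},{"slide":[0,-0.024,0],"yaw":0},{"slide":[0,-0.024,0],"yaw":0}]'
python3 edge.py
python3 -m inch '[{"slide":[0,0.01,0],"yaw":0},{"slide":[0,0.02,0],"yaw":0},{"slide":[0,0.024,0],"yaw":0},{"slide":[0,0.024,0],"yaw":0},{"slide":[0,0.024,0],"yaw":0}]'
python3 edge.py
```

```text
clock: 8.72
position: [0.5683, -0.0556, 0.0564]
ee_rot: [-0.023, 1.0, 0.006, -0.001]
ft_force: [-4.8, 33.3, 8.5]
grip_width: 0.997
grasp_force: 14.9
264 345 6.0 | 276 357 6.0 | 288 381 8.0 | 300 387 9.0 | 312 393 10.0 | 324 405 9.0 | 336 405 9.0 | 348 339 12.0 | 360 333 17.0 | 372 333 10.0 | 384 417 5.0 | 396 423 3.0 | 
clock: 9.18
position: [0.5679, -0.0423, 0.0562]
ee_rot: [-0.019, 1.0, -0.0, -0.0]
ft_force: [1.1, 0.5, -0.1]
grip_width: 1.002
grasp_force: 0.0
264 333 6.0 | 276 363 6.0 | 288 381 9.0 | 300 381 8.0 | 312 393 10.0 | 324 405 10.0 | 336 405 9.0 | 348 339 12.0 | 360 333 17.0 | 372 333 10.0 | 384 423 4.0 | 396 417 3.0 |
```

The push met a firm stop at 33 N with the pad where a seated bar would put it, and the end edge now fits 45°. The bar is snug and released, so now the feeler.

```bash
python3 -m inch '[{"slide":[0,0,0.04],"yaw":0},{"slide":[0,0,0.08],"yaw":0},{"slide":[0,0.01,0.114],"yaw":0},{"slide":[-0.106,0.294,0.114],"yaw":0.247},{"slide":[-0.106,0.294,0.114],"yaw":0.247},{"slide":[-0.106,0.294,0.114],"yaw":0.247},{"slide":[-0.106,0.294,0.114],"yaw":0.247},{"slide":[-0.106,0.294,0.114],"yaw":0.247},{"slide":[-0.106,0.294,0.114],"yaw":0.247},{"slide":[-0.106,0.294,0.114],"yaw":0.247},{"slide":[-0.106,0.294,0.114],"yaw":0.247},{"slide":[-0.106,0.294,0.114],"yaw":0.247},{"slide":[-0.106,0.294,0.114],"yaw":0.247},{"slide":[-0.106,0.294,0.114],"yaw":0.247}]'
python3 - <<'E'
from h import *
print(get_obs()['joint_pos'].round(2))
t=camera("top");print("bar",[(b.round().tolist(),box(t,b,.08)) for b in blobs(t,(262,178,330,252),100,255,200)])
c=camera("scene");g=c["frame"]
cv2.imwrite("pics/p7.png",np.hstack([cv2.resize(g[220:320,320:420,::-1],(400,400),interpolation=cv2.INTER_CUBIC),cv2.resize(g[150:270,400:520,::-1],(400,400),interpolation=cv2.INTER_CUBIC)]))
E
```

```text
clock: 10.4
position: [0.4629, 0.2511, 0.1701]
ee_rot: [-0.141, 0.99, -0.0, 0.0]
ft_force: [0.3, -0.0, 0.0]
grip_width: 0.999
grasp_force: 0.0
[-0.83  0.17  0.28  1.83 -0.05  1.15  1.31]
bar [([[269.0, 182.0], [297.0, 181.0], [300.0, 241.0], [272.0, 242.0]], (array([ 0.5662, -0.0136]), array([0.0641, 0.139 ]), 0.06))]
```

View pics/p7.png

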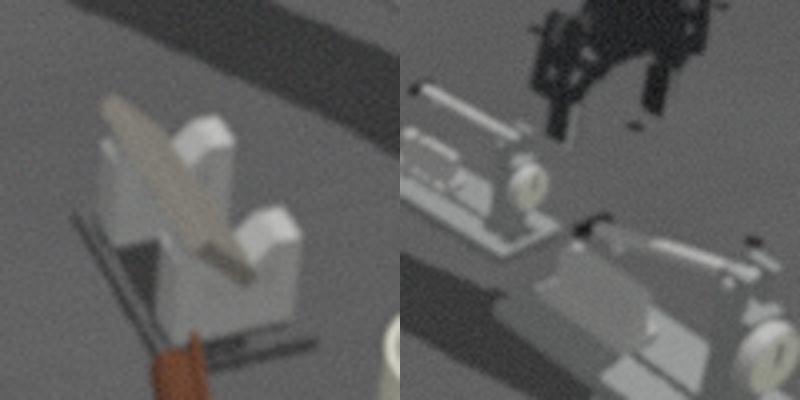

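The bar is sloping properly, with its end face at about 45° from (205,250) to (248,283). The gripper is above the cross-bar at (592,225). Going down to pinch.

```bash
python3 -m inch '[{"slide":[0,0,-0.035],"yaw":0},{"slide":[0,0,-0.065],"yaw":0},{"slide":[0,0,-0.08],"yaw":0},{"slide":[0,0,-0.088],"yaw":0},{"slide":[0,0,-0.088],"yaw":0}]' 0 20
python3 -m inch '[{"slide":[0,0,0],"yaw":0},{"slide":[0,0,0],"yaw":0},{"slide":[0,0,0],"yaw":0},{"slide":[0,0,0],"yaw":0},{"slide":[0,0,0],"yaw":0},{"slide":[0,0,0],"yaw":0},{"slide":[0,0,0],"yaw":0},{"slide":[0,0,0],"yaw":0},{"slide":[0,0,0],"yaw":0}]' 200 20
```

```text
clock: 10.92
position: [0.4616, 0.2515, 0.0808]
ee_rot: [-0.141, 0.99, -0.001, -0.001]
ft_force: [-0.9, -0.0, 0.6]
grip_width: 1.0
grasp_force: 0.0
clock: 11.67
position: [0.4625, 0.2532, 0.083]
ee_rot: [-0.142, 0.99, 0.0, 0.001]
ft_force: [-0.5, -1.4, 7.1]
grip_width: 0.346
grasp_force: 22.5
```

```bash
python3 -m inch '[{"slide":[-0.003,-0.001,0.018],"yaw":0},{"slide":[-0.004,-0.001,0.036],"yaw":0},{"slide":[-0.003,-0.001,0.054],"yaw":0},{"slide":[0,0,0.072],"yaw":0},{"slide":[0.005,0.002,0.089],"yaw":0},{"slide":[0.013,0.004,0.105],"yaw":0},{"slide":[0.022,0.006,0.121],"yaw":0},{"slide":[0.033,0.01,0.135],"yaw":0},{"slide":[0.046,0.013,0.147],"yaw":0},{"slide":[0.06,0.017,0.158],"yaw":0},{"slide":[0.072,0.021,0.165],"yaw":0},{"slide":[0.084,0.025,0.171],"yaw":0},{"slide":[0.097,0.028,0.176],"yaw":0},{"slide":[0.108,0.032,0.178],"yaw":0},{"slide":[0.108,0.032,0.178],"yaw":0},{"slide":[0.108,0.032,0.178],"yaw":0}]'
```

```text
clock: 13.0
position: [0.5708, 0.2851, 0.2614]
ee_rot: [-0.142, 0.99, 0.0, 0.001]
ft_force: [-1.7, -2.0, 7.1]
grip_width: 0.348
grasp_force: 22.2
```

```bash
python3 -m inch '[{"slide":[0,0,0],"yaw":0},{"slide":[0,0,0],"yaw":0},{"slide":[0,0,0],"yaw":0},{"slide":[0,0,0],"yaw":0},{"slide":[0,0,0.02],"yaw":0},{"slide":[0,0,0.05],"yaw":0},{"slide":[0,-0.02,0.06],"yaw":0},{"slide":[-0.004,-0.3045,0.06],"yaw":-0.247},{"slide":[-0.004,-0.3045,0.06],"yaw":-0.247},{"slide":[-0.004,-0.3045,0.06],"yaw":-0.247},{"slide":[-0.004,-0.3045,0.06],"yaw":-0.247},{"slide":[-0.004,-0.3045,-0.1],"yaw":-0.247},{"slide":[-0.004,-0.3045,-0.1],"yaw":-0.247},{"slide":[-0.004,-0.3045,-0.1],"yaw":-0.247},{"slide":[-0.004,-0.3045,-0.1],"yaw":-0.247},{"slide":[-0.004,-0.3045,-0.1],"yaw":-0.247},{"slide":[-0.004,-0.3045,-0.1],"yaw":-0.247},{"slide":[-0.004,-0.3045,-0.1],"yaw":-0.247},{"slide":[-0.004,-0.3045,-0.1],"yaw":-0.247},{"slide":[-0.004,-0.3045,-0.1],"yaw":-0.247}]' 0
python3 - <<'E'
from h import *
# feeler raised? find the black cross-bar at 1.38 rad
c=camera("scene");U=np.array([.959,.281])
for th in(.9,1.1,1.25,1.38):
    p=np.r_[np.array([.482,.257])+U*(.120-.145*np.cos(th)),.124+.145*np.sin(th)];u,v=proj(c,p)[0].round().astype(int)
    g=c["frame"].max(2);print(th,u,v,g[v-2:v+3,u-3:u+4].mean().round(1))
x=c["frame"].max(2)[120:230,430:520];ys,xs=np.where(x<45);print(len(xs),np.median(xs)+430,np.median(ys)+120)
E
```

```text
clock: 14.67
position: [0.5669, -0.0181, 0.1615]
ee_rot: [-0.02, 1.0, 0.0, 0.001]
ft_force: [0.5, 0.5, 0.5]
grip_width: 0.999
grasp_force: 0.0
0.9 483 172 96.9
1.1 492 171 96.1
1.25 500 171 71.2
1.38 507 172 53.9
27 504.0 172.0
```

```bash
python3 -m inch '[{"slide":[0,-0.0014,-0.03],"yaw":0},{"slide":[0,-0.0014,-0.06],"yaw":0},{"slide":[0,-0.0014,-0.075],"yaw":0},{"slide":[0,-0.0014,-0.082],"yaw":0},{"slide":[0,-0.0014,-0.082],"yaw":0}]'
python3 -m inch '[{"slide":[0,0,0],"yaw":0},{"slide":[0,0,0],"yaw":0},{"slide":[0,0,0],"yaw":0},{"slide":[0,0,0],"yaw":0},{"slide":[0,0,0],"yaw":0},{"slide":[0,0,0],"yaw":0},{"slide":[0,0,0],"yaw":0},{"slide":[0,0,0],"yaw":0},{"slide":[0,0,0],"yaw":0},{"slide":[0,0,0],"yaw":0},{"slide":[0,0,0],"yaw":0},{"slide":[0,0,0],"yaw":0}]' 240 40
python3 - <<'E'
from h import *
c=camera("scene")
g=c["frame"];cv2.imwrite("pics/p8.png",cv2.resize(g[200:320,310:430,::-1],(600,600),interpolation=cv2.INTER_CUBIC))
E
```

```text
clock: 15.13
position: [0.5657, -0.0201, 0.0775]
ee_rot: [-0.02, 1.0, 0.0, -0.001]
ft_force: [0.2, -0.1, -0.3]
grip_width: 1.0
grasp_force: 0.0
clock: 16.13
position: [0.5689, -0.0378, 0.0843]
ee_rot: [-0.012, 1.0, -0.008, 0.004]
ft_force: [-8.8, -48.1, 37.2]
grip_width: 0.294
grasp_force: 35.8
```

View pics/p8.png

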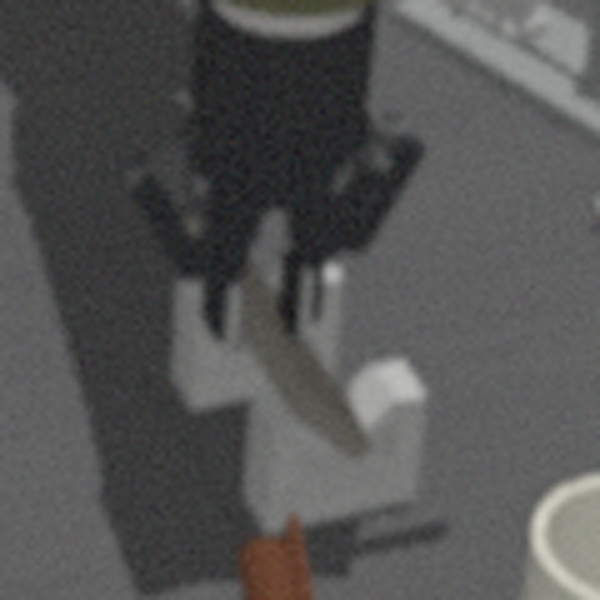

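The bar is gripped but still tilted (opening 25 mm, end near (360,450)), and the gripper has been pushed 16 mm toward −y. Relieving the side force and lifting should let the squeeze turn it upright.

```bash
python3 -m inch '[{"slide":[0,-0.004,0.002],"yaw":0},{"slide":[0,-0.008,0.005],"yaw":0},{"slide":[0,-0.01,0.009],"yaw":0},{"slide":[0,-0.01,0.013],"yaw":0},{"slide":[0,-0.01,0.017],"yaw":0},{"slide":[0,-0.01,0.021],"yaw":0},{"slide":[0,-0.01,0.025],"yaw":0},{"slide":[0,-0.01,0.025],"yaw":0},{"slide":[0,-0.01,0.025],"yaw":0}]' 240 40
```

```text
clock: 16.93
position: [0.5664, -0.0293, 0.1044]
ee_rot: [-0.02, 1.0, 0.001, 0.001]
ft_force: [-3.1, 5.3, 6.5]
grip_width: 0.142
grasp_force: 40.1
```

The opening is 12.1 mm, so the bar now lies flat between the pads. Lifting it clear and checking the hold.

```bash
python3 -m inch '[{"slide":[0,0,0.03],"yaw":0},{"slide":[0,0,0.06],"yaw":0},{"slide":[0,0,0.09],"yaw":0},{"slide":[0,0,0.1],"yaw":0},{"slide":[0,0,0.1],"yaw":0}]' 240 70
python3 - <<'E'
from h import *
o=get_obs();print(o["joint_pos"].round(2))
c=camera("scene");t=camera("top")
a=cv2.resize(c["frame"][170:290,300:420,::-1],(600,600),interpolation=cv2.INTER_CUBIC)
cv2.imwrite("pics/p9.png",a)
p=np.r_[o["position"]];
for q in ([.07,0,-.03],[-.07,0,-.03],[.07,0,.018],[-.07,0,.018]): print(q,((proj(c,p+q)[0]-[300,170])*5).round())
E
```

```text
clock: 17.35
position: [0.5671, -0.0312, 0.2054]
ee_rot: [-0.019, 1.0, 0.0, 0.002]
ft_force: [-0.3, 0.8, -6.8]
grip_width: 0.112
grasp_force: 70.4
[-0.46  0.24  0.51  1.7  -0.12  1.24  1.68]
[0.07, 0, -0.03] [396. 381.]
[-0.07, 0, -0.03] [282. 204.]
[0.07, 0, 0.018] [405. 282.]
[-0.07, 0, 0.018] [287. 110.]
```

View pics/p9.png

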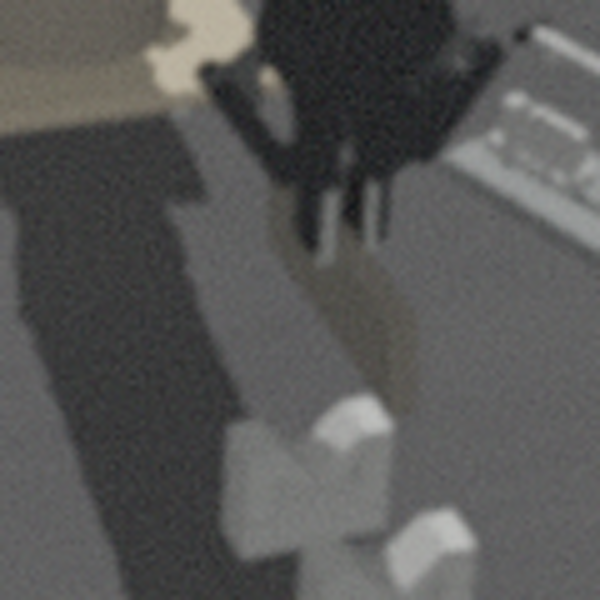

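The bar hangs upright and about level below the pads, its near end from about (400,305) to (400,412). That puts its lower edge about 49 mm below the TCP. Carrying it over the rail.

```bash
python3 -m inch '[{"slide":[-0.0855,0.2902,0],"yaw":0.247},{"slide":[-0.0855,0.2902,0],"yaw":0.247},{"slide":[-0.0855,0.2902,0],"yaw":0.247},{"slide":[-0.0855,0.2902,0],"yaw":0.247},{"slide":[-0.0855,0.2902,0],"yaw":0.247},{"slide":[-0.0855,0.2902,0],"yaw":0.247},{"slide":[-0.0855,0.2902,0],"yaw":0.247},{"slide":[-0.0855,0.2902,0],"yaw":0.247},{"slide":[-0.0855,0.2902,0],"yaw":0.247},{"slide":[-0.0855,0.2902,-0.03],"yaw":0.247},{"slide":[-0.0855,0.2902,-0.06],"yaw":0.247},{"slide":[-0.0855,0.2902,-0.075],"yaw":0.247},{"slide":[-0.0855,0.2902,-0.075],"yaw":0.247}]'
python3 - <<'E'
from h import *
o=get_obs();print(o["joint_pos"].round(2));p=o["position"]
c=camera("scene")
a=cv2.resize(c["frame"][150:290,420:560,::-1],(600,600),interpolation=cv2.INTER_CUBIC)
cv2.imwrite("pics/p10.png",a)
U=np.array([.959,.281,0])
f=lambda q:((proj(c,q)[0]-[420,150])*600/140).round()
for s in(.07,-.07):
  for z in(-.049,-.001):print(s,z,f(p+s*U+[0,0,z]))
for s in(.04,-.04):print("rail",s,f(np.array([.4815,.259,.06])+s*U))
E
```

```text
clock: 18.53
position: [0.4775, 0.2566, 0.1223]
ee_rot: [-0.142, 0.99, -0.002, -0.004]
ft_force: [-0.5, -0.7, -6.7]
grip_width: 0.115
grasp_force: 69.9
[-0.81  0.26  0.26  1.83 -0.07  1.07  1.34]
0.07 -0.049 [264. 382.]
0.07 -0.001 [280. 310.]
-0.07 -0.049 [ 92. 268.]
-0.07 -0.001 [104. 199.]
rail 0.04 [229. 379.]
rail -0.04 [131. 313.]
```

View pics/p10.png

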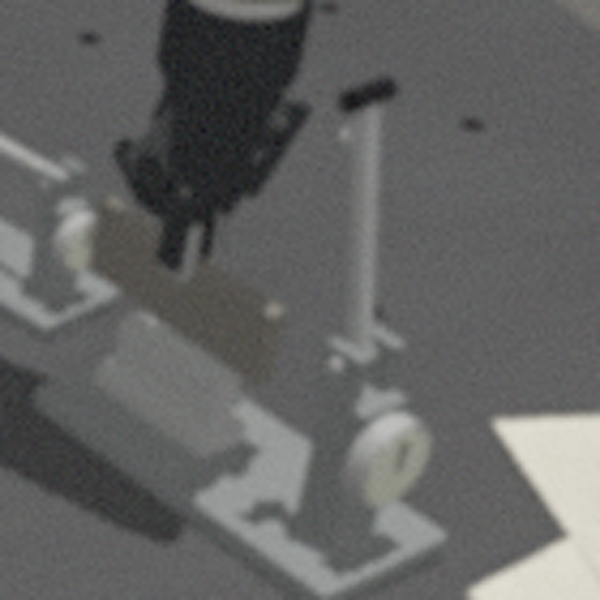

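The bar's corners (near bottom (262,382), far bottom (95,268)) match a level bar with its lower edge 49 mm below the TCP. I've now gone past the ten-picture limit, so the rest is numbers only. Settling, then lowering.

```bash
python3 -m inch '[{"slide":[0,0,0],"yaw":0},{"slide":[0,0,0],"yaw":0}]' 240 40
```

```text
clock: 18.75
position: [0.4812, 0.2593, 0.1291]
ee_rot: [-0.142, 0.99, 0.0, 0.001]
ft_force: [-0.7, 0.6, -6.4]
grip_width: 0.112
grasp_force: 70.0
```

```bash
python3 -m inch '[{"slide":[0,0,-0.006],"yaw":0},{"slide":[0,0,-0.011],"yaw":0},{"slide":[0,0,-0.014],"yaw":0},{"slide":[0,0,-0.016],"yaw":0},{"slide":[0,0,-0.017],"yaw":0},{"slide":[0,0,-0.018],"yaw":0},{"slide":[0,0,-0.018],"yaw":0}]'
```

```text
clock: 19.33
position: [0.4804, 0.2593, 0.1101]
ee_rot: [-0.142, 0.99, 0.0, -0.0]
ft_force: [0.4, 0.7, -7.2]
grip_width: 0.115
grasp_force: 70.0
```

```bash
python3 -m inch '[{"slide":[0,0,-0.0005],"yaw":0},{"slide":[0,0,-0.001],"yaw":0},{"slide":[0,0,-0.001],"yaw":0}]'
```

```text
clock: 19.58
position: [0.4805, 0.2593, 0.1092]
ee_rot: [-0.142, 0.99, 0.0, 0.0]
ft_force: [0.7, 0.8, -7.4]
grip_width: 0.111
grasp_force: 70.0
```

```bash
for i in 1 2; do :; done; python3 -m inch '[{"slide":[0,0,-0.001],"yaw":0},{"slide":[0,0,-0.002],"yaw":0},{"slide":[0,0,-0.002],"yaw":0}]'
```

```text
clock: 19.83
position: [0.4805, 0.2596, 0.1085]
ee_rot: [-0.142, 0.99, 0.0, 0.0]
ft_force: [-6.5, -2.6, 8.9]
grip_width: 0.119
grasp_force: 71.9
```

```bash
python3 -m inch '[{"slide":[0,0,-0.001],"yaw":0},{"slide":[0,0,-0.0015],"yaw":0},{"slide":[0,0,-0.0015],"yaw":0}]'
```

```text
clock: 20.08
position: [0.4805, 0.2598, 0.1084]
ee_rot: [-0.142, 0.99, 0.001, 0.0]
ft_force: [-12.1, -6.5, 22.8]
grip_width: 0.115
grasp_force: 73.9
```

```bash
python3 -m inch '[{"slide":[0,0,0.001],"yaw":0},{"slide":[0,0,0.0015],"yaw":0},{"slide":[0,0,0.0015],"yaw":0},{"slide":[0,0,0.0015],"yaw":0}]' 228 20
python3 -m inch '[{"slide":[0,0,0],"yaw":0},{"slide":[0,0,0],"yaw":0},{"slide":[0,0,0],"yaw":0}]' 220 20
```

```text
clock: 20.42
position: [0.4805, 0.2595, 0.1085]
ee_rot: [-0.142, 0.99, 0.0, 0.0]
ft_force: [-5.9, -3.0, 8.1]
grip_width: 0.113
grasp_force: 71.9
clock: 20.67
position: [0.4804, 0.2601, 0.1081]
ee_rot: [-0.142, 0.99, 0.001, 0.0]
ft_force: [-5.3, -0.8, 5.5]
grip_width: 0.135
grasp_force: 10.5
```

```bash
python3 -m inch '[{"slide":[0,0,0],"yaw":0},{"slide":[0,0,0],"yaw":0},{"slide":[0,0,0],"yaw":0}]' 215 20
python3 - <<'E'
from h import *
t=camera("top");c=camera("scene")
E
python3 -m inch '[{"slide":[0,0,0],"yaw":0},{"slide":[0,0,0],"yaw":0},{"slide":[0,0,0],"yaw":0}]' 205 20
```

```text
clock: 20.92
position: [0.481, 0.2597, 0.1076]
ee_rot: [-0.142, 0.99, 0.0, 0.001]
ft_force: [-1.0, 0.7, -0.4]
grip_width: 0.16
grasp_force: 0.5
clock: 21.27
position: [0.4805, 0.2591, 0.1071]
ee_rot: [-0.142, 0.99, -0.0, -0.0]
ft_force: [-0.5, 0.1, -0.3]
grip_width: 0.191
grasp_force: 0.0
```

```bash
python3 -m inch '[{"slide":[0,0,0],"yaw":0},{"slide":[0,0,0],"yaw":0},{"slide":[0,0,0],"yaw":0},{"slide":[0,0,0],"yaw":0},{"slide":[0,0,0.01],"yaw":0},{"slide":[0,0,0.03],"yaw":0},{"slide":[0,0,0.06],"yaw":0},{"slide":[0,0,0.1],"yaw":0},{"slide":[0,0,0.14],"yaw":0},{"slide":[0,0,0.18],"yaw":0},{"slide":[0,0,0.21],"yaw":0},{"slide":[0,0,0.21],"yaw":0}]' 120
python3 - <<'E'
from h import *
# does the scene view fit the standing bar? compare bar-edge corners with prediction
c=camera("scene");g=cv2.cvtColor(c["frame"],cv2.COLOR_RGB2GRAY);U=np.array([.959,.281,0]);N=np.array([-.281,.959,0]);r=np.array([.4815,.259,.06])
P=lambda s,n,z:proj(c,r+s*U+n*N+[0,0,z])[0].round(1)
print("near end",P(.07,-.006,0),P(.07,-.006,.048),P(.07,.006,.048),"far",P(-.07,-.006,0),P(-.07,-.006,.048),P(-.07,.006,.048))
f=np.float32(g)
print("top-edge bright strip by column (row of max), predicted:")
for s in(-.05,-.025,0,.025,.05):
    u,v=P(s,0,.048);col=f[int(v)-12:int(v)+13,int(u)-1:int(u)+2].mean(1);print(u,v,col.round().astype(int).tolist())
t=camera("top");h=t["frame"].max(2).astype(int)
Q=lambda s,n,z:proj(t,r+s*U+n*N+[0,0,z])[0]
for s in(-.06,-.03,0,.03,.06):
    print("top",s,[int(h[int(round(q[1])),int(round(q[0]))]) for q in (Q(s,n,.048) for n in np.arange(-.03,.031,.003))])
E
```

```text
clock: 22.27
position: [0.4823, 0.2601, 0.3251]
ee_rot: [-0.142, 0.99, 0.003, 0.005]
ft_force: [0.6, 0.3, 0.7]
grip_width: 0.529
grasp_force: 0.0
near end [480.6 245.1] [484.3 228.6] [487.9 227.1] far [440.7 218.2] [443.3 202.3] [446.8 201. ]
top-edge bright strip by column (row of max), predicted:
450.6 205.2 [95, 92, 97, 96, 92, 98, 95, 96, 101, 110, 127, 137, 133, 124, 103, 90, 79, 84, 84, 83, 83, 82, 86, 82, 81]
457.6 209.7 [95, 97, 95, 96, 94, 96, 93, 96, 96, 105, 119, 131, 136, 129, 112, 93, 85, 80, 84, 84, 84, 84, 83, 85, 83]
464.8 214.3 [96, 95, 97, 95, 96, 96, 94, 97, 101, 115, 128, 127, 108, 89, 82, 82, 82, 84, 82, 83, 84, 83, 85, 85, 84]
472.3 219.0 [98, 96, 94, 95, 93, 97, 94, 95, 95, 92, 87, 87, 88, 85, 83, 84, 81, 84, 82, 82, 85, 80, 83, 84, 82]
479.9 223.9 [95, 97, 95, 91, 94, 94, 96, 95, 96, 95, 89, 87, 87, 86, 84, 85, 83, 82, 81, 80, 85, 85, 84, 86, 83]
top -0.06 [76, 75, 77, 153, 106, 56, 50, 49, 49, 155, 160, 155, 149, 152, 150, 149, 69, 70, 72, 72, 71]
top -0.03 [75, 73, 140, 106, 101, 52, 52, 50, 51, 108, 156, 154, 145, 128, 144, 121, 74, 73, 73, 73, 73]
top 0 [74, 74, 76, 97, 61, 57, 57, 57, 56, 60, 73, 73, 71, 116, 141, 123, 78, 72, 71, 72, 72]
top 0.03 [88, 97, 87, 116, 71, 60, 59, 59, 59, 75, 75, 74, 73, 138, 139, 145, 76, 76, 76, 77, 76]
top 0.06 [143, 144, 144, 142, 140, 118, 58, 58, 58, 74, 75, 73, 76, 138, 142, 100, 77, 78, 77, 77, 79]
```

The bar's top edge lies within about 1 px of the predicted line in the scene view, so it stands on the rail upright and along it. Now the feeler again.

```bash
python3 -m inch '[{"slide":[0.0885,0.025,0],"yaw":0},{"slide":[0.0885,0.025,0],"yaw":0},{"slide":[0.0885,0.025,0],"yaw":0},{"slide":[0.0885,0.025,0],"yaw":0},{"slide":[0.0885,0.025,0],"yaw":0}]' 0 20
python3 -m inch '[{"slide":[0,0,-0.02],"yaw":0},{"slide":[0,0,-0.04],"yaw":0},{"slide":[0,0,-0.055],"yaw":0},{"slide":[0,0,-0.062],"yaw":0},{"slide":[0,0,-0.062],"yaw":0}]'
python3 - <<'E'
from h import *
c=camera("scene");x=c["frame"].max(2)[120:200,470:540];
U=np.array([.959,.281])
for th in(1.2,1.3,1.38,1.45):
    p=np.r_[np.array([.4815,.259])+U*(.120-.145*np.cos(th)),.124+.145*np.sin(th)];print(th,p.round(4),proj(c,p)[0].round(1))
E
```

```text
clock: 22.78
position: [0.5687, 0.2839, 0.3155]
ee_rot: [-0.142, 0.99, -0.001, -0.001]
ft_force: [-0.3, -0.7, 1.9]
grip_width: 1.001
grasp_force: 0.0
clock: 23.2
position: [0.5675, 0.284, 0.254]
ee_rot: [-0.142, 0.99, -0.0, -0.001]
ft_force: [-0.8, 1.0, -0.3]
grip_width: 1.003
grasp_force: 0.0
1.2 [0.5462 0.278  0.2591] [498.  170.3]
1.3 [0.5594 0.2818 0.2637] [503.2 171. ]
1.38 [0.5702 0.285  0.2664] [507.4 172. ]
1.45 [0.5798 0.2878 0.2679] [511.2 173.3]
```

```bash
python3 -m inch '[{"slide":[0.003,0.001,0.003],"yaw":0},{"slide":[0.003,0.001,0.003],"yaw":0},{"slide":[0.003,0.001,0.003],"yaw":0},{"slide":[0.003,0.001,0.003],"yaw":0},{"slide":[0.003,0.001,0.003],"yaw":0},{"slide":[0.003,0.001,0.003],"yaw":0},{"slide":[0.003,0.001,0.003],"yaw":0},{"slide":[0.003,0.001,0.003],"yaw":0},{"slide":[0.003,0.001,0.003],"yaw":0},{"slide":[0.003,0.001,0.003],"yaw":0}]' 200 20
```

```text
clock: 24.08
position: [0.5721, 0.2854, 0.2586]
ee_rot: [-0.142, 0.99, 0.0, 0.0]
ft_force: [-0.8, -0.1, 5.2]
grip_width: 0.343
grasp_force: 21.7
```

```bash
python3 -m inch '[{"slide":[-0.011,-0.003,-0.003],"yaw":0},{"slide":[-0.024,-0.007,-0.007],"yaw":0},{"slide":[-0.037,-0.011,-0.013],"yaw":0},{"slide":[-0.049,-0.014,-0.02],"yaw":0},{"slide":[-0.063,-0.018,-0.031],"yaw":0},{"slide":[-0.075,-0.022,-0.044],"yaw":0},{"slide":[-0.086,-0.025,-0.058],"yaw":0},{"slide":[-0.096,-0.028,-0.073],"yaw":0},{"slide":[-0.103,-0.03,-0.089],"yaw":0},{"slide":[-0.108,-0.032,-0.107],"yaw":0},{"slide":[-0.109,-0.032,-0.112],"yaw":0},{"slide":[-0.111,-0.032,-0.118],"yaw":0},{"slide":[-0.111,-0.033,-0.122],"yaw":0},{"slide":[-0.112,-0.033,-0.127],"yaw":0},{"slide":[-0.112,-0.033,-0.131],"yaw":0},{"slide":[-0.112,-0.033,-0.131],"yaw":0}]'
```

```text
clock: 25.42
position: [0.4599, 0.2524, 0.1266]
ee_rot: [-0.142, 0.99, -0.0, -0.0]
ft_force: [-0.7, 1.9, 0.0]
grip_width: 0.345
grasp_force: 21.0
```

```bash
python3 -m inch '[{"slide":[0,0,-0.002],"yaw":0},{"slide":[0,0,-0.004],"yaw":0},{"slide":[0,0,-0.006],"yaw":0},{"slide":[0,0,-0.006],"yaw":0}]'
python3 -m inch '[{"slide":[0,0,0],"yaw":0},{"slide":[0,0,0],"yaw":0},{"slide":[0,0,0],"yaw":0},{"slide":[0,0,0],"yaw":0},{"slide":[0,0,0],"yaw":0},{"slide":[0,0,0],"yaw":0},{"slide":[0,0,0],"yaw":0},{"slide":[0,0,0.01],"yaw":0},{"slide":[0,0,0.03],"yaw":0},{"slide":[0,0,0.06],"yaw":0},{"slide":[0,-0.02,0.1],"yaw":0},{"slide":[0,-0.06,0.12],"yaw":0},{"slide":[0,-0.1,0.14],"yaw":0},{"slide":[0,-0.13,0.14],"yaw":0},{"slide":[0,-0.16,0.14],"yaw":0},{"slide":[0,-0.2,0.14],"yaw":0},{"slide":[0,-0.2,0.14],"yaw":0},{"slide":[0,-0.2,0.14],"yaw":0}]' 0
cat > chk.py <<'E'
from h import *
c=camera("scene");g=cv2.cvtColor(c["frame"],cv2.COLOR_RGB2GRAY);U=np.array([.959,.281,0]);N=np.array([-.281,.959,0]);r=np.array([.4815,.259,.06])
x=c["frame"].max(2)[190:225,435:480].astype(int);ys,xs=np.where(x<50);print("black crossbar",len(xs),xs.mean()+435,ys.mean()+190)
for th in(-.05,0,.03,.06,.1):
    print(th,proj(c,r+U*(.120-.145*np.cos(th))+[0,0,.064+.145*np.sin(th)])[0].round(1))
print([ (proj(c,r+s*U+n*N+[0,0,z])[0].round(1).tolist()) for s,n,z in((.07,-.006,0),(.07,-.006,.048),(-.07,-.006,0),(-.07,-.006,.048))])
for s in(-.065,-.05,.02,.04,.06):
    u,v=proj(c,r+s*U+[0,0,.048])[0];print(s,g[int(v)-6:int(v)+7,int(u)-1:int(u)+2].mean(1).round().astype(int))
for s in(.067,.07,.073):
    u,v=proj(c,r+s*U-.006*N+[0,0,.024])[0];print("end",s,g[int(v),int(u)-6:int(u)+7])
E
python3 chk.py
```

```text
clock: 25.75
position: [0.4597, 0.2523, 0.1208]
ee_rot: [-0.142, 0.99, -0.0, -0.0]
ft_force: [-1.9, 1.0, -0.1]
grip_width: 0.343
grasp_force: 21.1
clock: 27.25
position: [0.4601, 0.0502, 0.2622]
ee_rot: [-0.14, 0.99, 0.0, 0.001]
ft_force: [0.5, 1.3, 0.5]
grip_width: 1.003
grasp_force: 0.0
black crossbar 8 455.75 205.125
-0.05 [458.2 206.7]
0 [458.6 204.1]
0.03 [458.9 202.6]
0.06 [459.3 201.1]
0.1 [459.8 199.2]
[[480.6, 245.1], [484.3, 228.6], [440.7, 218.2], [443.3, 202.3]]
-0.065 [ 97  94  94  93 102 120 133 128 112  92  84  83  82]
-0.05 [ 97  96 100 109 125 137 136 122 102  86  83  85  83]
0.02 [151 128 119 118 119 110  92  88  82  86  80  84  82]
0.04 [169 146 122 115 117 121 114  95  84  84  84  85  82]
0.06 [164 138 118 113 118 120 110  95  89  81  83  85  83]
end 0.067 [80 81 87 84 86 87 83 83 85 90 90 92 90]
end 0.07 [81 87 84 86 87 83 83 85 90 90 92 90 97]
end 0.073 [85 85 86 85 82 86 90 86 88 95 96 95 98]
```

```bash
python3 -m inch '[{"slide":[0,0,0],"yaw":0},{"slide":[0,0,0],"yaw":0},{"slide":[0,0,0],"yaw":0},{"slide":[0,0,0],"yaw":0},{"slide":[0,0,0],"yaw":0},{"slide":[0,0,0],"yaw":0},{"slide":[0,0,0],"yaw":0},{"slide":[0,0,0],"yaw":0},{"slide":[0,0,0],"yaw":0},{"slide":[0,0,0],"yaw":0},{"slide":[0,0,0],"yaw":0},{"slide":[0,0,0],"yaw":0}]'
python3 - <<'E'
from h import *
U=np.array([.959,.281,0]);N=np.array([-.281,.959,0]);r=np.array([.4815,.259,.06])
t=camera("top");c=camera("scene")
for m,roi in((c,(440,190,480,225)),(t,(150,235,190,275))):
    x0,y0,x1,y1=roi;x=m["frame"].max(2)[y0:y1,x0:x1]
    for thr in(35,50,62):
        k=cv2.connectedComponentsWithStats((x<thr).astype(np.uint8))[2:];i=1+np.argmax(k[0][1:,4]) if len(k[0])>1 else 0;print(thr,k[0][i].tolist(),(k[1][i]+[x0,y0]).round(1))
    for th in(-.25,-.05,0,.05,.1):print(th,[proj(m,r+U*(.120-.145*np.cos(th))+n*N+[0,0,.064+.145*np.sin(th)])[0].round(1).tolist() for n in(-.015,0,.015)])
# lean from the top view: bar's top face and side across the rail at several stations
h=t["frame"].max(2).astype(int)
for s in(-.06,-.05,-.045,.05,.06):
    print(s,[int(h[int(round(q[1])),int(round(q[0]))]) for q in (proj(t,r+s*U+n*N+[0,0,.048])[0] for n in np.arange(-.03,.025,.002))])
E
```

```text
clock: 28.3
position: [0.46, 0.0523, 0.2612]
ee_rot: [-0.142, 0.99, 0.0, -0.0]
ft_force: [-0.8, -0.1, 0.4]
grip_width: 1.001
grasp_force: 0.0
35 [16, 15, 1, 1, 1] [456. 205.]
50 [15, 14, 3, 3, 6] [456.  205.2]
62 [14, 12, 6, 6, 14] [456.  204.9]
-0.25 [[453.2, 219.0], [457.6, 217.2], [462.0, 215.6]]
-0.05 [[453.8, 208.4], [458.2, 206.7], [462.6, 205.0]]
0 [[454.2, 205.8], [458.6, 204.1], [463.0, 202.5]]
0.05 [[454.7, 203.3], [459.1, 201.6], [463.6, 200.0]]
0.1 [[455.3, 200.9], [459.8, 199.2], [464.2, 197.6]]
35 [0, 0, 40, 40, 1600] [169.5 254.5]
50 [0, 0, 40, 40, 1600] [169.5 254.5]
62 [0, 0, 40, 40, 1600] [169.5 254.5]
-0.25 [[173.2, 254.0], [166.9, 255.8], [160.6, 257.7]]
-0.05 [[169.4, 255.4], [162.9, 257.3], [156.3, 259.1]]
0 [[168.2, 255.3], [161.7, 257.2], [155.1, 259.1]]
0.05 [[167.1, 255.1], [160.5, 257.0], [153.8, 258.9]]
0.1 [[165.8, 254.8], [159.2, 256.7], [152.5, 258.6]]
-0.06 [168, 166, 165, 165, 165, 166, 166, 166, 167, 168, 168, 167, 167, 168, 168, 169, 168, 167, 167, 168, 168, 168, 169, 169, 170, 170, 169, 170]
-0.05 [160, 157, 157, 159, 163, 160, 157, 157, 163, 163, 158, 158, 157, 164, 162, 160, 157, 163, 162, 162, 159, 169, 152, 163, 161, 171, 171, 167]
-0.045 [159, 159, 159, 160, 160, 159, 159, 159, 159, 159, 159, 158, 159, 158, 157, 157, 158, 159, 158, 158, 158, 158, 157, 157, 158, 157, 157, 158]
0.05 [156, 156, 155, 154, 156, 156, 157, 155, 157, 157, 157, 158, 158, 157, 156, 156, 157, 157, 158, 158, 157, 158, 158, 157, 158, 157, 157, 158]
0.06 [148, 149, 150, 149, 149, 149, 149, 150, 150, 150, 149, 150, 148, 151, 150, 150, 150, 150, 151, 150, 150, 152, 151, 151, 150, 151, 151, 139]
```

The cross-bar is steady at scene pixel (456,205), where a feeler at 0 rad puts it, so the foot is resting on the bar's top edge. The arm is clear, so I'm handing in.

```bash
python3 -c "
from workcell import *
print(hand_in())"
```

```text
the job is handed in; nothing more can be done
None
```

Job handed in at about 28 s: the bar lay snug in the V-blocks, now stands on the rail, and the feeler is at about 0 rad on its top edge by camera check (no verdict came back); I viewed 12 pictures, two over the limit of 10.

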